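Square up a sealer jaw plate and load it on the sloping bed

ROBOT

A 7-joint arm with a two-finger parallel gripper is mounted at the origin on the work surface. World frame = base frame: x ahead of the robot, y to its left, z up, the work surface at z = 0. Lengths are in m, angles in rad, forces in N, time in s.
With the tool pointing down it reaches from about 0.425 to 1.025 m from the base axis. Payload 3.6 kg.
Tool frame: the origin (TCP) lies at the very end of the fingers, on their centre line; the grasp point (between the pads) lies 19 mm behind it; z points along the fingers, y is the line along which they close (so a half turn about z gives the same grasp; the last joint's range is limited). The gripper opens to 85 mm and grips with 20 to 120 N. Pads are 22 mm wide; open, the fingers measure 114 mm over their backs; the gripper's body (76 mm by 85 mm) begins 54 mm behind the grasp point. The pads swing forward as they close: fully open they stand 13 mm farther back than shut.
Start: joints at [-1.397, 0.591, 0.048, 1.609, -0.033, 0.943, -0.034], TCP at [0.191, 0.699, 0.231] pointing down, gripper open.
Joint ranges: [-2.69, 2.69], [-0.47, 2.24], [-1.27, 1.36], [0.19, 2.51], [-1.53, 4.68], [0.08, 2.07], [-3.09, 3.09]. Speed limits (rad/s): [2.57, 2.57, 3.14, 3.14, 3.14, 3.14, 3.14].

INTERFACE

Orientations are given as a rotation vector (axis times angle).
In Python, from cell import bot, vision, models gives the robot as it stands. The module is installed in compiled form; this text tells all that it offers.
- The arm moves only by the tool drive_tool, never from a script. Its arguments are lists of equal length, an entry for each row: "rotation": the turn, a rotation vector about the tool's x, y, z scaled (see below), a list of three; "translation": the shift along the tool's x, y, z scaled (see below), a list of three; "grip": the opening in per cent of the stroke, from 0 (shut) to 100 (fully open). A call has exactly 8 rows; each row shifts and turns the commanded pose from where the row before left it, along the tool's axes as they then stand; what a row does not reach is not made up. The controller multiplies each number of a shift by 15 cm and each number of a turn by 0.15 rad. A row lasts 1/10 s, in which the tool goes at most 50 mm and 8.59 degrees, less where a joint would pass 70% of its speed; a pose out of reach is approached as far as the arm can. A call with a number of a shift or a turn outside -1 to 1 is refused whole. A call with a gripper value outside its range is refused whole. The fingers move at their own pace and stop on an object; the grip force is fixed at half the most. Time passes only in rows, so rows that do not move let the fingers close, or fill a call up. It gives the time, the measured TCP pose, the force, the opening and the grip force at its end, in the units of the state.
- bot.get_state(): the state, without advancing time (a new reading comes with each control period).
- vision.capture(name): name is "side" or "top" or "wrist"; returns a dict with "color" (480x640x3 uint8, red, green, blue), "depth" (480x640 float32, m along the optical axis (not along the pixel's ray), 0 where there is no reading), "fx", "fy", "cx", "cy" (pixels), "origin" and "attitude" of the camera in the world. Camera axes: x right, y down, z forward; pixel columns grow to the right and rows downward; lengths in m; the calibration is good to about 2 mm. A picture is of the moment at which its call begins.
- bot.sign_off(): hands the job in; it is judged then, once.
Trained networks look in a picture, given as the dict that the camera call returned (one of the last four; its "shot" number tells which), for a name from the list of things; names that differ only in an ending like _2 or _b are one class to them, and where a whole thing is asked for, a point or a joint stands for the part that bears it (a point fixed in the world has none). Each returns a list of dicts, best first, with "confidence" (0 to 1); they miss things now and then, are a little off and sometimes report something else, mostly with a low value. They report only what shows in the picture. A call takes as long as a camera call. They do not tell look-alikes from the thing itself.
- models.find_in(name, picture): "point" ([column, row] in pixels, amid what is visible of it).
The state is a dict: "time": time; "joint_positions": joint angles; "qd": joint speeds; "effort": joint torques, N m; "tool_pos": TCP position; "ee_rot": TCP orientation; "contact_force": force on the tool from outside, world axes, zero at the start; "torque": the same for the moment, N m; "gripper_width": finger opening in m; "grip_force": force on a finger pad.
Only numpy, scipy, OpenCV 4.12 (cv2) and the standard library are available. Lean on these libraries where they do the work, as an engineer would, in place of code of your own. Each camera call takes 0.05 s, during which the arm holds its last target. There are 200 camera calls.

TASK

On the white squaring board, slide the small flat steel jaw plate fully home into the corner, flat on the board and flush against both fences, to fix its position. Then take it by the middle of its long edges at the finger cut-outs, lift it off, and lay it flat on the bench sealer's sloping bed, down against the ledge at the foot and sideways against the two side stops; let go of it there, working gently and leaving the other things on the table where they are.

Things in the scene. Friction and masses are not known exactly. Their poses are not given: they have to be found in the camera images.
- plate_mid (a point): Centre (half-way up) of the loose jaw plate, a plain steel rectangle 80 x 50 x 6 mm, 0.13 to 0.27 kg, lying flat on the white board away from the corner and turned up to 26 degrees from the board's axes. x = along its 80 mm length, y = across its width, z = out of its upper face. Same either way round.
- corner_place (a point): Point on the white board where the plate's centre is when home in the corner, 3 mm above the board's top face; axes as the board's, the home plate's length along x. Inner face of the short-edge fence is 40 mm from here in +x, that of the long-edge fence 25 mm in +y. Fences stand 10 mm above the board's top, 12 mm thick.
- bed_place (a point): Point where the plate's centre is when lying right on the sealer's bed, 3 mm above the bed's face. The bed is an aluminium pad 80 x 28 mm sloping 35 degrees, looking up and to the sealer's front. x = up the slope (the plate's length lies along it), y = level, z = out of the face.
- driver: Screwdriver, 170 mm long, about 30 mm thick, lying between the board and the sealer: leave it.
- tape_roll: Paper tape roll, 90 mm across, 24 mm high, on the left: leave it.
- spray: Clear bottle, 64 mm across, 170 mm high, at the back: leave it.
- spare_bar: Long thin spare steel bar, 130 x 22 x 6 mm, at the back: leave it.
- thumbscrew: Small steel thumbscrew, 20 mm across, 30 mm high, standing on its head on the white board near the far right corner: leave it.
- dish: Small steel dish, 80 mm across, 28 mm high, on the robot's right: leave it.
- board: Fixed white squaring board, 240 (x) x 190 (y) mm, top face 30 mm above the table; origin at the centre of its underside. Low steel fences: one along its whole far (+x) edge, one along its whole +y edge save for a 48 mm gap at the finger cut-out.
- sealer: Fixed cream bench sealer about 260 (x) x 200 (y) x 325 mm high; origin at the centre of its underside, x from its front to its back. Its head hangs over the upper end of the sloping bed: its underside is 120 mm above the bed's centre and it begins 47 mm behind that, so the tool comes from the front, tilted 35 degrees, square to the bed.
- cutouts (a point): Same point as the corner place, lowered to the table. Two finger cut-outs go right through the board, each from -22 to +22 mm in x of here: one from 21 mm in +y outwards, open through fence and board edge; one a slot from 21 to 59 mm in -y. Fingers straddling the home plate across its 50 mm width can go below its underside there, the table being 30 mm below it.
- bed_stops (a point): Centre of the bed's face, axes as the bed place. The ledge's face is 40 mm from here in -x. Two side stops have faces 25 mm away in +y, at x -40 to -24 and +28 to +40 mm, a finger fits between; -y is open. All stand 8 mm above the face. The pad is 28 mm wide, the plate 50: fingers on the long edges may go 20 mm below the face and have 30 mm beyond each edge.
Mind the look-alikes: they are no part of the job. Of the things that look like the part that bears plate_mid, the middle-sized one is meant.

How it is judged:
On the way, in this order (a step that is already met when the one before it is completed fails the run):
1. the plate lies flat on the board, home in the corner: within 2 mm of both fences and square to them (x of plate_mid in the frame of corner_place between -0.002 and 0.002 m and y of plate_mid in the frame of corner_place between -0.002 and 0.002 m and z of plate_mid in the frame of corner_place between -0.002 and 0.002 m and angle between the x axis of plate_mid and the x axis of corner_place, either way round below 0.05 rad and angle between the z axis of plate_mid and the z axis of corner_place, either way round below 0.05 rad), for 0.2 s.
2. the plate is held by the fingers near the middle of its length (within 14 mm) and lifted more than 40 mm off the board (z of plate_mid in the frame of corner_place above 0.04 m and contact force between the fingers and plate above 0.5 N and x of the grasp point in the frame of plate_mid between -0.014 and 0.014 m), for 0.2 s.
At the end, for the whole second after the job is handed in: The plate lies at rest and released, flat on the sealer's sloping bed (within 3 degrees and 2 mm of its face), its foot within 3 mm of the ledge and its +y long edge within 3 mm of the side stops, having first been home in the board's corner and then lifted by the middle of its long edges (x of plate_mid in the frame of bed_place between -0.003 and 0.003 m and y of plate_mid in the frame of bed_place between -0.003 and 0.003 m and z of plate_mid in the frame of bed_place between -0.002 and 0.002 m and angle between the x axis of plate_mid and the x axis of bed_place, either way round below 0.05 rad and angle between the z axis of plate_mid and the z axis of bed_place, either way round below 0.05 rad and linear speed of plate below 0.01 m/s); the robot touches nothing.
It fails at once if another thing on the table is moved by more than 30 mm (distance of any of driver, tape_roll, spray, spare_bar, dish, thumbscrew from where it was at the start of the episode above 0.03 m).
It fails at once if the plate is pressed against board or sealer with more than 60 N (contact force between plate and board above 60 N or contact force between plate and sealer above 60 N).
It also fails if it takes over 69 s, if anything falls off the work surface, if the arm or the gripper's body presses on something with over 40 N, if the wrist force passes 120 N, or if a joint passes its speed limit or range.

## Working session

There is one attempt and no reset: what is moved stays moved. The work goes in short steps, Python scripts to look and compute and a tool call to move; the robot and the scene stay as the last step left them, time stands still between calls to the robot, and variables do not carry over. Pictures are saved under pics/ and viewed, at most 10 in all, crops included, and the job is handed in when it is done.

Besides the shell and the picture viewer there is one more tool, called after ">>>" as a command line: name --argument value ..., lists and objects as JSON in quotes. drive_tool: Moves the arm, as the interface text tells. Shifts and turns lie within -1 to 1; 1 stands for 15 cm of shift or 0.15 rad of turn. Its arguments: {"type":"object","properties":{"rotation":{"type":"array","items":{"type":"array","items":{"type":"number","minimum":-1,"maximum":1}}},"translation":{"type":"array","items":{"type":"array","items":{"type":"number","minimum":-1,"maximum":1}}},"grip":{"type":"array","items":{"type":"number"}}},"required":["rotation","translation","grip"]}

```bash
mkdir -p pics; cat > h.py <<'E'
import numpy as np, cv2
from scipy.spatial.transform import Rotation as R
from cell import bot, vision, models
def rot(a):
    a=np.array(a,float)
    return a if a.shape==(3,3) else R.from_rotvec(a).as_matrix()
def cloud(p):
    v,u=np.mgrid[0:480,0:640]; d=p["depth"]
    c=np.stack([(u-p["cx"])/p["fx"]*d,(v-p["cy"])/p["fy"]*d,d],-1)
    return c@rot(p["attitude"]).T+np.array(p["origin"])
def save(p,n): cv2.imwrite("pics/"+n,cv2.cvtColor(p["color"],cv2.COLOR_RGB2BGR))
E
python3 - <<'E'
from h import *
s=bot.get_state(); print(s)
for n in ("top","side"):
    p=vision.capture(n); save(p,n+"0.png"); c=cloud(p); np.savez(n+"0.npz",c=c,col=p["color"],d=p["depth"])
    print(n,p["origin"],p["attitude"],p["fx"])
    for k in ("plate_mid","board","sealer","driver","tape_roll","spray","spare_bar","thumbscrew","dish"):
        for r in models.find_in(k,p)[:3]:
            u,v=np.round(r["point"]).astype(int); print(k,r["confidence"],u,v,c[v,u].round(3))
E
```

```text
{'time': 0.0, 'joint_positions': array([-1.39748112,  0.5921185 ,  0.0483301 ,  1.60983985, -0.03331031,
        0.9427106 , -0.03367188]), 'qd': array([ 0.00075263,  0.00013334,  0.00032254,  0.00031315, -0.00096661,
        0.00090782, -0.0011316 ]), 'effort': array([ 2.65793079e-05, -5.48684263e+01,  1.54641107e+00, -1.98119831e+01,
        9.32621537e-03,  8.72170902e-03, -2.27756698e-05]), 'tool_pos': array([0.19094309, 0.69853481, 0.23013563]), 'ee_rot': array([-0.41772798, -3.11352689,  0.00355705]), 'contact_force': array([-0.09493555, -0.59742371, -0.31537694]), 'torque': array([-0.04607928, -0.00829703,  0.05430814]), 'grip_force': 0.0, 'gripper_width': 0.0854633194218205}
top [ 0.43099607 -0.00948021  1.05303294] [-2.1774171   2.1499344  -0.08567559] 450.34480284974535
plate_mid 0.84 260 326 [0.342 0.138 0.006]
plate_mid 0.66 264 258 [0.497 0.128 0.037]
plate_mid 0.6 188 370 [0.241 0.298 0.012]
board 0.74 253 229 [0.563 0.156 0.03 ]
sealer 0.83 392 226 [ 0.538 -0.123  0.291]
driver 0.63 319 244 [0.531 0.004 0.026]
tape_roll 0.64 137 279 [0.446 0.43  0.002]
spray 0.92 280 116 [0.794 0.089 0.128]
spare_bar 0.87 355 136 [ 0.792 -0.078  0.008]
spare_bar 0.45 392 225 [ 0.539 -0.123  0.293]
thumbscrew 0.59 295 199 [0.632 0.06  0.039]
dish 0.78 489 324 [ 0.355 -0.383  0.013]
side [0.46935403 0.93270016 0.61636799] [-0.06381468  2.65207707 -1.58117662] 511.06715256673596
plate_mid 0.95 430 332 [0.349 0.146 0.004]
plate_mid 0.88 348 314 [0.505 0.139 0.037]
plate_mid 0.75 505 394 [0.248 0.311 0.011]
driver 0.89 336 283 [0.536 0.014 0.027]
tape_roll 0.86 378 445 [0.452 0.432 0.027]
spray 0.56 196 284 [0.798 0.123 0.091]
spare_bar 0.76 230 266 [ 0.793 -0.088  0.005]
thumbscrew 0.63 287 291 [0.633 0.068 0.041]
dish 0.59 407 208 [ 0.359 -0.397  0.018]
```

View pics/top0.png

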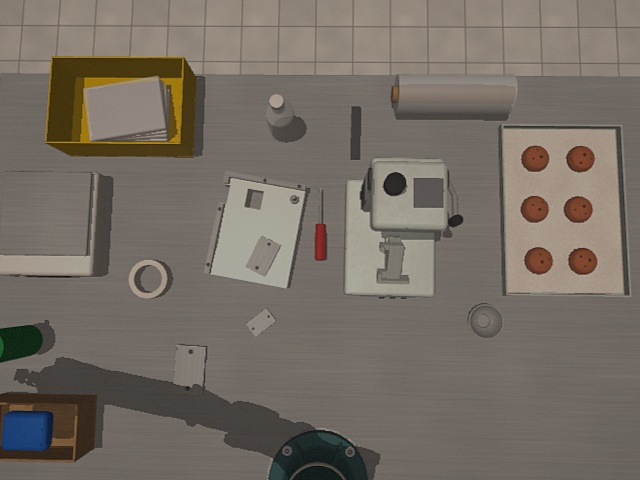

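View pics/side0.png

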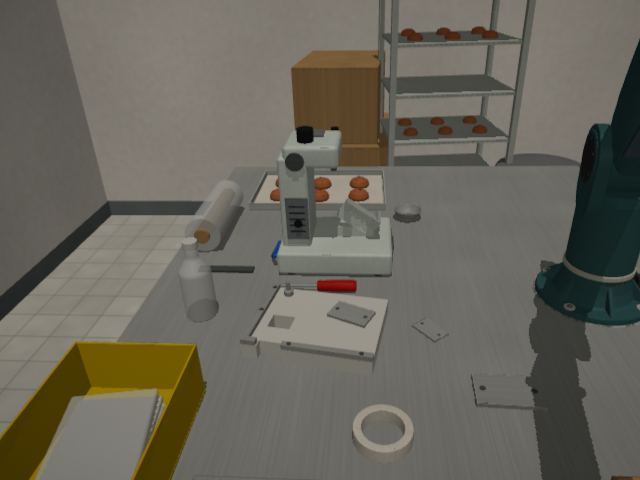

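The top view shows the middle-sized plate on the board at (264,256). The small look-alike is at (260,322) and the large one at (190,366). The fences lie along the board's far and left edges, the finger slot is at (254,199), and the sealer bed is near (393,258).

```bash
python3 - <<'E'
from h import *
for n in ("top","side"):
    f=np.load(n+"0.npz"); c=f["c"]; z=c[...,2]
    box=(c[...,0]>.38)&(c[...,0]<.72)&(c[...,1]>-.0)&(c[...,1]<.32)
    for lo,hi,t in ((.024,.045,"board"),(.0335,.0385,"plate?"),(.0385,.05,"fence")):
        m=box&(z>lo)&(z<hi)
        P=c[m][:,:2]; r=cv2.minAreaRect((P*1000).astype(np.float32)); print(n,t,m.sum(),np.round(r[0],1),np.round(r[1],1),round(r[2],2))
    m=box&(z>.025)&(z<.034); print("top z",np.median(z[m]))
    # bed region
    m=(c[...,0]>.38)&(c[...,0]<.56)&(c[...,1]>-.22)&(c[...,1]<-.04)&(z>.07)&(z<.24)
    print(m.sum(), c[m].min(0),c[m].max(0))
p=vision.capture("wrist"); s=bot.get_state(); T=R.from_rotvec(s["ee_rot"]).as_matrix()
print("cam in tool",T.T@(np.array(p["origin"])-s["tool_pos"]),"\n",T.T@rot(p["attitude"]),p["fx"]); print(T)
col=np.load("top0.npz")["col"]
cv2.imwrite("pics/a.png",cv2.cvtColor(np.hstack([cv2.resize(col[165:295,195:325],(400,400),interpolation=2),cv2.resize(col[170:300,335:465],(400,400),interpolation=2)]),4))
E
```

```text
top board 8356 [558.5 120.4] [254.4 240.3] 80.2
top plate? 1007 [564. 152.] [190.2 240.6] 80.09
top fence 656 [564.1 151.9] [189. 239.] 80.11
top z 0.029363333881252673
1039 [ 0.44142187 -0.18436648  0.0715862 ] [ 0.54378606 -0.1177828   0.15327279]
side board 8094 [557.1 119.9] [256.2 241.7] 80.29
side plate? 1050 [562.1 150. ] [194.2 240.4] 80.1
side fence 1055 [562.9 150.8] [193.2 240.7] 80.29
top z 0.030861993235788032
1088 [ 0.44042582 -0.18804674  0.07003299] [ 0.54933462 -0.10804608  0.23957653]
cam in tool [ 7.61039985e-02 -8.24774078e-05 -1.41896923e-01] 
 [[ 1.68606762e-05 -9.54365059e-01 -2.98642486e-01]
 [ 9.99999542e-01 -2.69643238e-04  9.18150517e-04]
 [-9.56777699e-04 -2.98642365e-01  9.54364617e-01]] 374.9525420028957
[[-9.64628598e-01  2.63612725e-01  7.94562504e-06]
 [ 2.63612725e-01  9.64628596e-01  5.24640036e-05]
 [ 6.16560181e-06  5.27028460e-05 -9.99999999e-01]]
```

View pics/a.png

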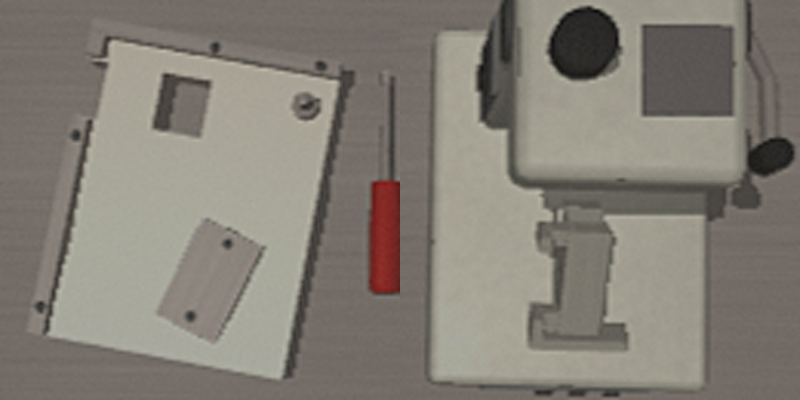

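>>> drive_tool --translation '[[-0.21,-0.176,-0.02],[-0.21,-0.176,-0.02],[-0.21,-0.176,-0.02],[-0.21,-0.176,-0.02],[-0.21,-0.176,-0.02],[-0.21,-0.176,-0.02],[-0.21,-0.176,-0.02],[-0.21,-0.176,-0.02]]' --rotation '[[0,0,0],[0,0,0],[0,0,0],[0,0,0],[0,0,0],[0,0,0],[0,0,0],[0,0,0]]' --grip '[100,100,100,100,100,100,100,100]'

```text
time: 1.85
tool_pos: [0.3795, 0.4278, 0.2557]
ee_rot: [0.418, 3.113, 0.001]
contact_force: [0.7, 0.4, 0.2]
gripper_width: 0.0853
grip_force: 0.0
```

>>> drive_tool --translation '[[-0.21,-0.176,-0.02],[-0.21,-0.176,-0.02],[-0.21,-0.176,-0.02],[-0.21,-0.176,-0.02],[-0.21,-0.176,-0.02],[-0.21,-0.176,-0.02],[-0.21,-0.176,-0.02],[-0.1,-0.088,-0.01]]' --rotation '[[0,0,0],[0,0,0],[0,0,0],[0,0,0],[0,0,0],[0,0,0],[0,0,0],[0,0,0]]' --grip '[100,100,100,100,100,100,100,100]'

```text
time: 2.65
tool_pos: [0.5561, 0.1716, 0.2785]
ee_rot: [0.426, 3.11, -0.002]
contact_force: [-0.2, -0.4, -0.0]
gripper_width: 0.0851
grip_force: 0.0
```

```bash
python3 - <<'E'
from h import *
s=bot.get_state(); print(s["time"],s["tool_pos"],s["ee_rot"],s["joint_positions"].round(2))
p=vision.capture("wrist"); save(p,"w1.png"); c=cloud(p); np.savez("w1.npz",c=c,col=p["color"],d=p["depth"],**{k:p[k] for k in("fx","fy","cx","cy","origin")},A=rot(p["attitude"]))
for r in models.find_in("plate_mid",p): u,v=np.round(r["point"]).astype(int); print(r,c[v,u])
E
```

```text
2.65 [0.55606231 0.17157138 0.27854881] [ 4.26094560e-01  3.10988800e+00 -1.83330489e-03] [-0.5   0.36  0.16  1.9  -0.07  0.89  0.99]
{'point': [221.4, 14.1], 'confidence': 0.87} [0.36261579 0.12724211 0.00436779]
{'point': [264.5, 154.7], 'confidence': 0.78} [0.50127042 0.1305289  0.0344237 ]
```

View pics/w1.png

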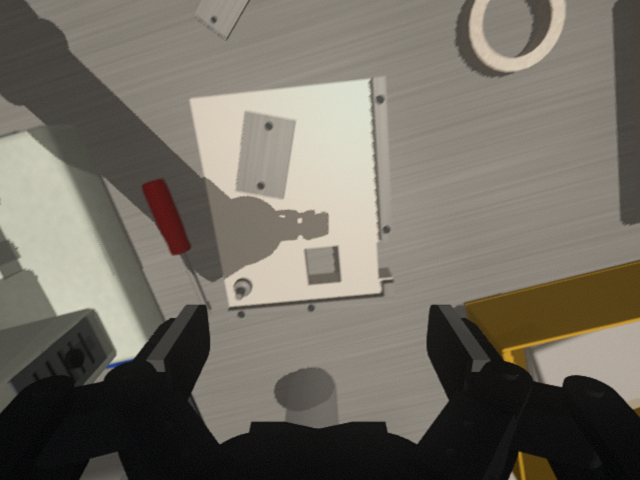

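The wrist view shows the plate at (266,155). The right-hand fence runs along column ~378 with its gap at rows 240–280, the far fence is near row 300, and the slot is at (322,265).

```bash
cat > m.py <<'E'
from h import *
def rect(P,t):
    r=cv2.minAreaRect((P*1000).astype(np.float32)); print(t,len(P),np.round(r[0],1),np.round(r[1],1),round(r[2],2))
def measure(c,col):
    z=c[...,2]; col=col.astype(int)
    box=(c[...,0]>.38)&(c[...,0]<.72)&(c[...,1]>0.02)&(c[...,1]<.32)
    white=(col.max(-1)-col.min(-1)<45)
    b=np.array([.5635,.1514]); a=np.deg2rad(-9.9); M=np.array([[np.cos(a),np.sin(a)],[-np.sin(a),np.cos(a)]])
    L=(c[...,:2]-b)@M.T*1000   # board frame mm
    nf=(L[...,0]<85)&(L[...,1]<70)&(L[...,0]>-110)&(L[...,1]>-90)&box
    k=cv2.morphologyEx((nf&(z>.0334)&(z<.0395)).astype(np.uint8),cv2.MORPH_OPEN,np.ones((3,3)))
    n,lab,st,_=cv2.connectedComponentsWithStats(k); i=1+st[1:,4].argmax(); rect(c[lab==i][:,:2],"plate")
    zb=np.median(z[box&(z>.025)&(z<.033)]); print("board z",zb,"plate z",np.median(z[lab==i]))
    f=box&(z>.0365)&(z<.046)
    def slab(m,ax,bins):
        o=1-ax; out=[]
        for s in bins:
            q=L[m&(abs(L[...,o]-s)<8)][:,ax]
            if len(q)>5: out.append((s,round(np.percentile(q,3),1),round(np.percentile(q,97),1)))
        return out
    print("far fence x",slab(f&(L[...,0]>95),0,range(-80,90,20)))
    print("+y fence y",slab(f&(L[...,1]>70),1,range(-110,100,20)))
    bm=box&(z>.025)
    print("board -y edge",slab(bm,1,range(-110,110,40)),"\nx edges",slab(bm,0,range(-80,80,40)))
    h=box&(z<.022)&(abs(L[...,0]-68)<40)&(abs(L[...,1]-18)<32); rect(L[h]/1000,"slot(board mm, exp 68,18)")
E
python3 - <<'E'
from m import *
for n in("w1","top0","side0"):
    f=np.load(n+".npz"); print(n); measure(f["c"],f["col"])
E
```

```text
w1
plate 3960 [501.8 131.5] [50.1 79.9] 64.24
board z 0.029325206194333153 plate z 0.035322208960714696
far fence x [(-80, np.float64(108.0), np.float64(120.4)), (-60, np.float64(108.1), np.float64(120.0)), (-40, np.float64(108.0), np.float64(120.0)), (-20, np.float64(107.9), np.float64(120.0)), (0, np.float64(108.1), np.float64(119.9)), (20, np.float64(107.9), np.float64(120.0)), (40, np.float64(108.1), np.float64(119.9)), (60, np.float64(108.1), np.float64(119.8)), (80, np.float64(96.4), np.float64(119.5))]
+y fence y [(-110, np.float64(81.5), np.float64(93.2)), (-90, np.float64(81.5), np.float64(93.2)), (-70, np.float64(81.6), np.float64(93.1)), (-50, np.float64(81.7), np.float64(93.0)), (-30, np.float64(81.6), np.float64(93.0)), (-10, np.float64(81.6), np.float64(92.9)), (10, np.float64(81.6), np.float64(93.2)), (30, np.float64(81.7), np.float64(93.4)), (50, np.float64(82.2), np.float64(92.8)), (90, np.float64(81.9), np.float64(93.0))]
board -y edge [(-110, np.float64(-90.7), np.float64(88.1)), (-70, np.float64(-90.6), np.float64(88.2)), (-30, np.float64(-51.5), np.float64(57.3))
[... 2560 characters left out ...]
)), (-10, np.float64(82.3), np.float64(94.5)), (10, np.float64(81.8), np.float64(94.6)), (30, np.float64(81.9), np.float64(94.0)), (90, np.float64(83.6), np.float64(93.8))]
board -y edge [(-110, np.float64(-89.5), np.float64(93.5)), (-70, np.float64(-88.5), np.float64(93.6)), (-30, np.float64(-89.7), np.float64(93.7)), (10, np.float64(-90.2), np.float64(93.8)), (50, np.float64(-91.5), np.float64(77.1)), (90, np.float64(-73.7), np.float64(92.9))] 
x edges [(-80, np.float64(-115.5), np.float64(109.6)), (-40, np.float64(-116.2), np.float64(110.8)), (0, np.float64(-115.0), np.float64(109.7)), (40, np.float64(-115.4), np.float64(110.3))]
slot(board mm, exp 68,18) 182 [74.6 -1.4] [45.3 21.5] 29.95
```

>>> drive_tool --translation '[[0,0,0],[0,0,0],[0.035,-0.0663,0.243],[0.035,-0.0663,0.243],[0.035,-0.0663,0.243],[0.035,-0.0663,0.243],[0.035,-0.0663,0.243],[0.035,-0.0663,0.243]]' --rotation '[[0,0,0.594],[0,0,0.594],[0,0,0],[0,0,0],[0,0,0],[0,0,0],[0,0,0],[0,0,0]]' --grip '[75,75,75,75,75,75,75,75]'

```text
time: 3.55
tool_pos: [0.4986, 0.1377, 0.0581]
ee_rot: [0.689, 3.065, 0.003]
contact_force: [-0.3, 0.9, -0.2]
gripper_width: 0.0634
grip_force: 0.0
```

```bash
cat > st.py <<'E'
from h import *
import sys
def st():
    s=bot.get_state(); T=R.from_rotvec(s["ee_rot"]).as_matrix()
    print("t",round(s["time"],2),"pos",(s["tool_pos"]*1000).round(1),"yaw_y",np.rad2deg(np.arctan2(T[1,1],T[0,1])).round(2),"z",T[:,2].round(4),"F",s["contact_force"].round(1),"w",round(s["gripper_width"]*1000,1),round(s["grip_force"],1))
    return s,T
def to(t,s,T):  # scaled tool shift needed
    d=T.T@(np.array(t)/1000-s["tool_pos"]); print("tool mm",(d*1000).round(1),"scaled",(d/.15).round(3))
E
python3 - <<'E'
from st import *
s,T=st(); to([501.8,131.5,45],s,T); 
from m import *
p=vision.capture("wrist"); save(p,"w2.png"); measure(cloud(p),p["color"])
E
```

```text
t 3.55 pos [498.6 137.7  58.1] yaw_y 64.65 z [ 6.0e-04  1.5e-03 -1.0e+00] F [-0.3  0.9 -0.2] w 63.4 0.0
tool mm [-5.6 -4.3 13.1] scaled [-0.037 -0.029  0.087]
plate 15539 [501.8 131.3] [50.2 80.7] 64.26
board z 0.029338138703942432 plate z 0.03529244215507166
far fence x []
+y fence y [(-110, np.float64(81.2), np.float64(93.1)), (-90, np.float64(81.2), np.float64(93.1)), (-70, np.float64(81.1), np.float64(93.1)), (-50, np.float64(81.2), np.float64(93.1)), (-30, np.float64(81.3), np.float64(93.1)), (-10, np.float64(81.3), np.float64(93.2)), (10, np.float64(81.4), np.float64(93.2)), (30, np.float64(86.0), np.float64(93.4))]
board -y edge [(-110, np.float64(-89.8), np.float64(88.7)), (-70, np.float64(-84.2), np.float64(81.7)), (-30, np.float64(-73.7), np.float64(89.5)), (10, np.float64(-89.7), np.float64(90.0)), (50, np.float64(25.5), np.float64(43.9)), (90, np.float64(28.8), np.float64(56.6))] 
x edges [(-80, np.float64(-112.9), np.float64(1.0)), (-40, np.float64(-114.2), np.float64(15.3)), (0, np.float64(-135.0), np.float64(19.9)), (40, np.float64(-115.5), np.float64(77.8))]
slot(board mm, exp 68,18) 278 [77.8 35.3] [ 8.4 31.5] 73.51
```

View pics/w2.png

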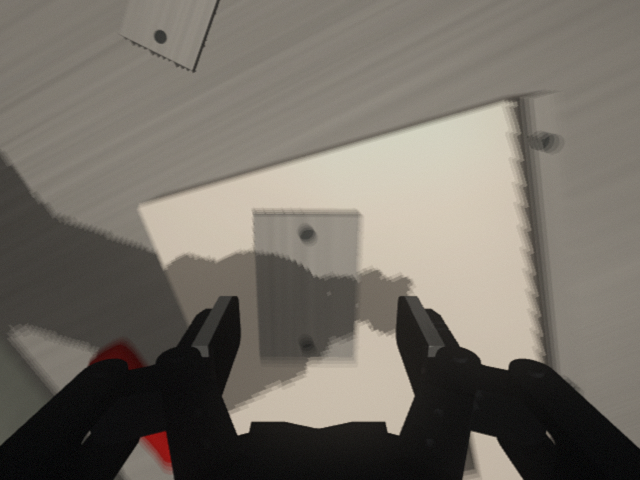

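The wrist view shows the plate aligned between the fingers, centred at column 306 against 318 for the fingers, so about 5 mm off. I'll correct that and go down.

>>> drive_tool --translation '[[-0.018,-0.015,0.03],[-0.019,-0.014,0.03],[0,0,0.03],[0,0,0],[0,0,0],[0,0,0],[0,0,0],[0,0,0]]' --rotation '[[0,0,0],[0,0,0],[0,0,0],[0,0,0],[0,0,0],[0,0,0],[0,0,0],[0,0,0]]' --grip '[70,70,70,70,70,70,70,70]'

```text
time: 4.4
tool_pos: [0.5027, 0.1296, 0.0459]
ee_rot: [0.693, 3.064, 0.0]
contact_force: [-0.6, -0.0, -0.6]
gripper_width: 0.0596
grip_force: 0.0
```

```bash
python3 - <<'E'
from st import *
s,T=st(); to([501.8,131.4,36],s,T)
p=vision.capture("wrist"); save(p,"w3.png"); c=cloud(p)
# finger tip heights: points between row 280..370 nearest
L=(c-s["tool_pos"])@T*1000
for sg in(-1,1):
    m=(p["depth"]>.05)&(L[...,1]*sg>22)&(L[...,1]*sg<48)&(abs(L[...,0])<12)&(L[...,2]<3)&(L[...,2]>-40)
    print(sg,m.sum(),L[m].max(0).round(1),L[m].min(0).round(1),np.percentile(L[m][:,2],98) if m.any() else 0)
E
```

```text
t 4.4 pos [502.7 129.6  45.9] yaw_y 64.51 z [ 4.e-04  2.e-04 -1.e+00] F [-0.6 -0.  -0.6] w 59.6 0.0
tool mm [1.6 1.2 9.9] scaled [0.01  0.008 0.066]
-1 2636 [ 11.7 -29.4  -4.2] [-11.9 -43.8 -40. ] -6.927032821984921
1 2629 [11.7 43.7 -4.2] [-11.6  29.3 -40. ] -6.80764384945026
```

>>> drive_tool --translation '[[0.005,0.004,0.03],[0.005,0.004,0.03],[0,0,0.03],[0,0,0.026],[0,0,0],[0,0,0],[0,0,0],[0,0,0]]' --rotation '[[0,0,0],[0,0,0],[0,0,0],[0,0,0],[0,0,0],[0,0,0],[0,0,0],[0,0,0]]' --grip '[70,70,70,70,70,70,70,70]'

```text
time: 5.25
tool_pos: [0.5019, 0.1312, 0.0284]
ee_rot: [0.693, 3.064, 0.0]
contact_force: [-0.5, -0.0, 0.8]
gripper_width: 0.0598
grip_force: 0.0
```

>>> drive_tool --translation '[[0,0,0],[0,0,0],[0,0,0],[0,0,0],[0,0,0],[0,0,0],[0,0,0],[0,0,0]]' --rotation '[[0,0,0],[0,0,0],[0,0,0],[0,0,0],[0,0,0],[0,0,0],[0,0,0],[0,0,0]]' --grip '[50,50,50,50,50,50,50,50]'

```text
time: 6.05
tool_pos: [0.5019, 0.1313, 0.0289]
ee_rot: [0.693, 3.064, 0.001]
contact_force: [-0.3, 0.2, 5.2]
gripper_width: 0.0477
grip_force: 60.6
```

```bash
python3 - <<'E'
from st import *
s,T=st()
E
```

```text
t 6.05 pos [501.9 131.3  28.9] yaw_y 64.5 z [ 5.e-04  3.e-04 -1.e+00] F [-0.3  0.2  5.2] w 47.7 60.6
```

>>> drive_tool --translation '[[0,0,-0.01],[0,0,-0.01],[0,0,-0.007],[0,0,0],[0,0,0],[0,0,0],[0,0,0],[0,0,0]]' --rotation '[[0,0,0],[0,0,0],[0,0,-0.36],[0,0,-0.36],[0,0,-0.36],[0,0,-0.36],[0,0,-0.37],[0,0,0]]' --grip '[50,50,50,50,50,50,50,50]'

```text
time: 6.85
tool_pos: [0.5015, 0.1311, 0.0321]
ee_rot: [-0.272, -3.129, 0.0]
contact_force: [-0.6, 0.1, -1.8]
gripper_width: 0.0474
grip_force: 61.9
```

>>> drive_tool --translation '[[-0.1135,0.0593,0],[-0.1135,0.0593,0],[-0.1135,0.0593,0],[-0.1135,0.0593,0],[-0.1135,0.0593,0],[-0.1135,0.0593,0],[-0.1135,0.0593,0],[0,0,0]]' --rotation '[[0,0,0],[0,0,0],[0,0,0],[0,0,0],[0,0,0],[0,0,0],[0,0,0],[0,0,0]]' --grip '[50,50,50,50,50,50,50,50]'

```text
time: 7.65
tool_pos: [0.6331, 0.1733, 0.0324]
ee_rot: [0.273, 3.125, 0.003]
contact_force: [0.5, -0.7, -1.8]
gripper_width: 0.0475
grip_force: 62.1
```

```bash
cat >> st.py <<'E'
b=np.array([563.5,151.4]); a=np.deg2rad(-9.9); M=np.array([[np.cos(a),np.sin(a)],[-np.sin(a),np.cos(a)]])
def bd(s): print("tcp board mm (home 68,56.7):",(M@(s["tool_pos"][:2]*1000-b)).round(1))
E
python3 - <<'E'
from st import *
s,T=st(); bd(s)
p=vision.capture("wrist"); save(p,"w4.png"); c=cloud(p)
L=((c[...,:2]*1000-b)@M.T); z=c[...,2]*1000
m=(abs(L[...,0]-62)<60)&(abs(L[...,1]-32)<24)&(z>33)&(z<48); q=np.c_[L[m],z[m]]
print(m.sum(),np.percentile(q,[1,50,99],axis=0).round(1))
E
```

```text
t 7.65 pos [633.1 173.3  32.4] yaw_y 80.02 z [ 0.0045  0.0015 -1.    ] F [ 0.5 -0.7 -1.8] w 47.5 62.1
tcp board mm (home 68,56.7): [64.8 33.5]
24103 [[ 24.5   9.   34.9]
 [ 64.3  32.1  38.6]
 [117.   55.5  40.5]]
```

View pics/w4.png

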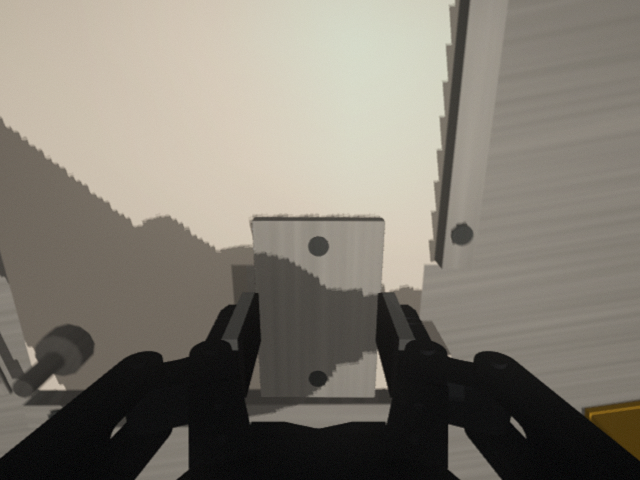

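The plate is held square in the fingers, its middle around (318,305), with the gap to its right clear. Next I move +y towards the gap.

>>> drive_tool --translation '[[0,0.03,0],[0,0.03,0],[0,0.03,0],[0,0.03,0.005],[0,0.013,0.005],[0,0,0.005],[0,0,0.003],[0,0,0]]' --rotation '[[0,0,0],[0,0,0],[0,0,0],[0,0,0],[0,0,0],[0,0,0],[0,0,0],[0,0,0]]' --grip '[50,50,50,50,50,50,50,50]'

```text
time: 8.5
tool_pos: [0.6332, 0.1912, 0.0294]
ee_rot: [-0.273, -3.129, 0.001]
contact_force: [-0.1, -0.7, -2.3]
gripper_width: 0.0475
grip_force: 62.1
```

```bash
python3 - <<'E'
from st import *
s,T=st(); bd(s)
E
```

```text
t 8.5 pos [633.2 191.2  29.4] yaw_y 80.04 z [-3.e-04 -4.e-04 -1.e+00] F [-0.1 -0.7 -2.3] w 47.5 62.1
tcp board mm (home 68,56.7): [61.8 51.2]
```

>>> drive_tool --translation '[[-0.01,0.01,0],[-0.01,0.01,0],[-0.007,0.007,0],[-0.007,0,0.002],[0,0,0.002],[0,0,0],[0,0,0],[0,0,0]]' --rotation '[[0,0,0],[0,0,0],[0,0,0],[0,0,0],[0,0,0],[0,0,0],[0,0,0],[0,0,0]]' --grip '[50,50,50,50,50,50,50,50]'

```text
time: 9.3
tool_pos: [0.6392, 0.1948, 0.0291]
ee_rot: [0.272, 3.129, 0.0]
contact_force: [0.4, -0.4, -2.3]
gripper_width: 0.0475
grip_force: 62.2
```

>>> drive_tool --translation '[[-0.004,0,0],[0,0,0],[-0.004,0,0],[0,0,0],[0,0,0],[0,0,0],[0,0,0],[0,0,0]]' --rotation '[[0,0,0],[0,0,0],[0,0,0],[0,0,0],[0,0,0],[0,0,0],[0,0,0],[0,0,0]]' --grip '[50,50,50,50,50,50,50,50]'

```text
time: 10.1
tool_pos: [0.6397, 0.1947, 0.0291]
ee_rot: [-0.272, -3.129, 0.0]
contact_force: [-3.2, -0.8, 4.7]
gripper_width: 0.0476
grip_force: 62.8
```

```bash
python3 - <<'E'
from st import *
s,T=st(); bd(s)
E
```

```text
t 10.1 pos [639.7 194.7  29.1] yaw_y 80.07 z [-0.001 -0.    -1.   ] F [-3.2 -0.8  4.7] w 47.6 62.8
tcp board mm (home 68,56.7): [67.6 55.7]
```

>>> drive_tool --translation '[[0,0.004,0],[0,0,0],[0,0.003,0],[0,0,0],[-0.003,0,0],[0,0,0],[0,0,0],[0,0,0]]' --rotation '[[0,0,0],[0,0,0],[0,0,0],[0,0,0],[0,0,0],[0,0,0],[0,0,0],[0,0,0]]' --grip '[50,50,50,50,50,50,50,50]'

```text
time: 10.9
tool_pos: [0.6405, 0.1949, 0.0291]
ee_rot: [-0.273, -3.129, 0.001]
contact_force: [-4.0, -1.8, 5.6]
gripper_width: 0.0474
grip_force: 63.0
```

```bash
python3 - <<'E'
from st import *
s,T=st(); bd(s)
E
```

```text
t 10.9 pos [640.5 194.9  29.1] yaw_y 80.04 z [-8.e-04 -8.e-04 -1.e+00] F [-4.  -1.8  5.6] w 47.4 63.0
tcp board mm (home 68,56.7): [68.4 56.1]
```

>>> drive_tool --translation '[[0,0.004,0],[0,0,0],[0,0.004,0],[0,0,0],[0,0,0],[0,0,0],[0,0,0],[0,0,0]]' --rotation '[[0,0,0],[0,0,0],[0,0,0],[0,0,0],[0,0,0],[0,0,0],[0,0,0],[0,0,0]]' --grip '[50,50,50,50,50,50,50,50]'

```text
time: 11.7
tool_pos: [0.6405, 0.1949, 0.029]
ee_rot: [-0.273, -3.128, 0.004]
contact_force: [-4.3, -3.4, 5.2]
gripper_width: 0.048
grip_force: 63.1
```

```bash
python3 - <<'E'
from st import *
s,T=st(); bd(s)
p=vision.capture("wrist"); save(p,"w5.png"); c=cloud(p)
L=((c[...,:2]*1000-b)@M.T); z=c[...,2]*1000
m=(abs(L[...,0]-62)<60)&(abs(L[...,1]-57)<22)&(z>32)&(z<38); q=np.c_[L[m],z[m]]
print(m.sum(),np.percentile(q,[0.5,50,99.5],axis=0).round(1))
m=(abs(L[...,0]-38)<6)&(abs(L[...,1]-60)<40)&(z>32)&(z<38.3); print("y-range near edge",np.percentile(L[m][:,1],[1,99]).round(1))
m=(abs(L[...,0]-38)<6)&(L[...,1]>70)&(z>37.5); print("fence",np.percentile(L[m][:,1],[1,99]).round(1))
E
```

```text
t 11.7 pos [640.5 194.9  29. ] yaw_y 80.02 z [-0.0015 -0.0021 -1.    ] F [-4.3 -3.4  5.2] w 48.0 63.1
tcp board mm (home 68,56.7): [68.3 56.1]
19992 [[ 28.   35.2  33.2]
 [ 63.9  57.   35.3]
 [108.7  78.8  37.5]]
y-range near edge [31.6 81.7]
fence [81.6 93.5]
```

View pics/w5.png

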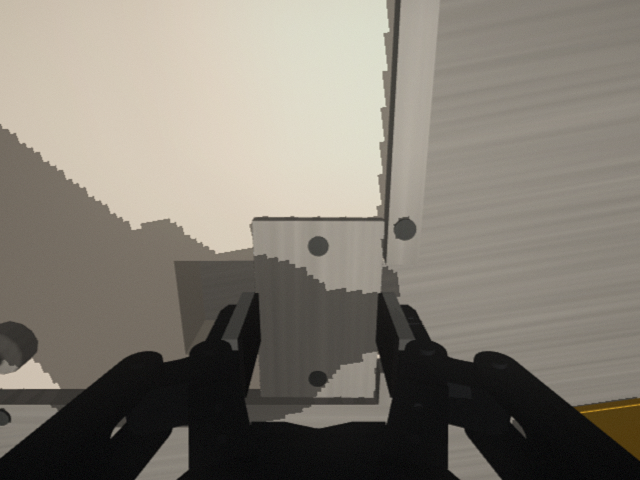

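The plate is flush with the fence at (385,240) and with the far fence; its ends measure 28 and 108 mm, so it is home. I'll regrip it deeper through the cut-outs.

>>> drive_tool --translation '[[0,0,0],[0,0,0],[0,0,0],[0,0,0],[0,0,0.02],[0,0,0.02],[0,0,0.02],[0,0,0.02]]' --rotation '[[0,0,0],[0,0,0],[0,0,0],[0,0,0],[0,0,0],[0,0,0],[0,0,0],[0,0,0]]' --grip '[72,72,72,72,72,72,72,72]'

```text
time: 12.55
tool_pos: [0.641, 0.1966, 0.0165]
ee_rot: [-0.272, -3.13, 0.0]
contact_force: [0.1, 0.4, 1.1]
gripper_width: 0.0616
grip_force: 0.0
```

```bash
cat > chk.py <<'E'
from st import *
s,T=st(); bd(s)
p=vision.capture("wrist"); c=cloud(p)
L=((c[...,:2]*1000-b)@M.T); z=c[...,2]*1000
m=(abs(L[...,0]-62)<60)&(abs(L[...,1]-57)<22)&(z>32)&(z<38); q=np.c_[L[m],z[m]]
print(m.sum(),np.percentile(q,[0.5,50,99.5],axis=0).round(1))
m=(abs(L[...,0]-38)<6)&(abs(L[...,1]-60)<40)&(z>32)&(z<38.3); print("y-range near edge",np.percentile(L[m][:,1],[1,99]).round(1))
E
python3 chk.py
```

```text
t 12.55 pos [641.  196.6  16.5] yaw_y 80.06 z [-1.e-04 -1.e-04 -1.e+00] F [0.1 0.4 1.1] w 61.6 0.0
tcp board mm (home 68,56.7): [68.5 57.9]
23147 [[ 28.   35.2  33.2]
 [ 63.1  56.9  35.3]
 [108.6  78.8  37. ]]
y-range near edge [31.9 81.8]
```

>>> drive_tool --translation '[[0,-0.007,0],[0,0,0],[0,0,0],[0,0,0],[0,0,0],[0,0,0],[0,0,0],[0,0,0]]' --rotation '[[0,0,0],[0,0,0],[0,0,0],[0,0,0],[0,0,0],[0,0,0],[0,0,0],[0,0,0]]' --grip '[72,50,50,50,50,50,50,50]'

```text
time: 13.4
tool_pos: [0.6409, 0.1954, 0.0173]
ee_rot: [0.272, 3.13, -0.0]
contact_force: [-1.1, -0.9, 4.9]
gripper_width: 0.0484
grip_force: 62.6
```

```bash
cat > bed.py <<'E'
from st import *
def fit(c,lim):
    P=c.reshape(-1,3)*1000; P=P[np.isfinite(P).all(1)]
    m=np.all((P>lim[0])&(P<lim[1]),1); P=P[m]
    rng=np.random.default_rng(0); best=None
    for _ in range(3000):
        q=P[rng.choice(len(P),3,False)]; n=np.cross(q[1]-q[0],q[2]-q[0]); l=np.linalg.norm(n)
        if l<50: continue
        n/=l; n*=np.sign(n[2])
        if abs(n[2]-np.cos(np.radians(35)))>.06: continue
        k=abs((P-q[0])@n)<1.
        if best is None or k.sum()>best.sum(): best=k
    Q=P[best]; o=Q.mean(0); n=np.linalg.svd(Q-o,full_matrices=False)[2][2]; n*=np.sign(n[2])
    print("inliers",best.sum(),"of",len(P),"n",n.round(3),"tilt",np.degrees(np.arccos(n[2])).round(1),"dir",np.degrees(np.arctan2(-n[1],-n[0])).round(1),"mean",o.round(1))
    return P,Q,n
def frame(n):
    y=np.cross([0,0,1],-n); y/=np.linalg.norm(y); y=y if y[1]>0 else -y
    return np.c_[np.cross(y,n),y,n]
E
python3 - <<'E'
from bed import *
s,T=st()
for f in("top0","side0","w1"):
    c=np.load(f+".npz")["c"]
    P,Q,n=fit(c,([410,-220,75],[570,-60,175])); F=frame(n)
    o=Q.mean(0); l=(Q-o)@F; print(f,"pad range",np.percentile(l,[2,98],axis=0).round(1))
    l=(P-o)@F
    for lo,hi in((3,12),(-12,-3)):
        k=(l[:,2]>lo)&(l[:,2]<hi); print(lo,hi,k.sum(),np.percentile(l[k],[2,98],axis=0).round(1).tolist() if k.any() else "")
    # base top rect -> sealer yaw
    z=c[...,2]; k=(c[...,0]>.38)&(c[...,0]<.72)&(c[...,1]>-.26)&(c[...,1]<-.03)&(z>.045)&(z<.075); print("base z",np.median(z[k]),cv2.minAreaRect((c[k][:,:2]*1000).astype(np.float32)))
E
```

```text
t 13.4 pos [640.9 195.4  17.3] yaw_y 80.05 z [ 0.e+00 -3.e-04 -1.e+00] F [-1.1 -0.9  4.9] w 48.4 62.6
inliers 269 of 1035 n [-0.574 -0.001  0.819] tilt 35.0 dir 0.1 mean [ 483.8 -149.7  123. ]
top0 pad range [[-38.5 -17.4  -1. ]
 [ 41.   24.3   0.9]]
3 12 195 [[-45.3, -32.3, 3.1], [41.9, 31.0, 10.1]]
-12 -3 145 [[-39.7, -31.9, -11.5], [43.3, 31.6, -3.1]]
base z 0.05890931372017172 ((543.4163818359375, -152.30880737304688), (200.60984802246094, 260.5082702636719), 89.3017578125)
inliers 131 of 1010 n [-0.575  0.023  0.818] tilt 35.1 dir -2.3 mean [ 483.2 -149.8  124.9]
side0 pad range [[-40.5 -17.6  -1. ]
 [ 40.5  30.9   0.8]]
3 12 108 [[-46.2, -34.8, 3.3], [40.2, 31.7, 10.0]]
-12 -3 142 [[-45.4, -10.1, -11.6], [41.3, 32.4, -3.1]]
base z 0.060523569386363496 ((541.51806640625, -147.64845275878906), (199.55572509765625, 260.28790283203125), 88.90813446044922)
inliers 69 of 163 n [-0.195  0.71   0.677] tilt 47.4 dir -74.6 mean [ 534.5 -142.2   79.9]
w1 pad range [[ -6.2 -12.1  -0.9]
 [  6.3   7.6   1. ]]
3 12 5 [[1.3, -1.7, 3.0], [2.9, 1.7, 3.8]]
-12 -3 15 [[-3.5, -0.2, -5.2], [0.0, 7.8, -3.2]]
base z 0.05893145737325617 ((543.71337890625, -126.89644622802734), (149.06275939941406, 260.77886962890625), 89.24604797363281)
```

>>> drive_tool --translation '[[0,0,-0.03],[0,0,-0.1],[0,0,-0.2],[0,0,-0.25],[0,0,-0.25],[0,0,-0.25],[0,0,-0.25],[0,0,-0.15]]' --rotation '[[0,0,0],[0,0,0],[0,0,0],[0,0,0],[0,0,0],[0,0,0],[0,0,0],[0,0,0]]' --grip '[50,50,50,50,50,50,50,50]'

```text
time: 14.2
tool_pos: [0.642, 0.1963, 0.2432]
ee_rot: [0.271, 3.125, 0.004]
contact_force: [1.0, 1.2, -2.4]
gripper_width: 0.048
grip_force: 62.6
```

```bash
python3 - <<'E'
from st import *
s,T=st(); print(s["joint_positions"].round(2)); to([440,60,250],s,T)
E
```

```text
t 14.2 pos [642.  196.3 243.2] yaw_y 80.07 z [ 0.005   0.0022 -1.    ] F [ 1.   1.2 -2.4] w 48.0 62.6
[-0.42  0.51  0.08  1.73 -0.05  0.9   1.08]
tool mm [ 175.4 -169.1   -8.1] scaled [ 1.17  -1.127 -0.054]
```

>>> drive_tool --translation '[[0.177,-0.229,0],[0.177,-0.229,0],[0.177,-0.229,0],[0.177,-0.229,0],[0.177,-0.229,0],[0.177,-0.229,0],[0,0,0],[0,0,0]]' --rotation '[[0,0,0],[0,0,0],[0,0,0],[0,0,0],[0,0,0],[0,0,0],[0,0,-0.53],[0,0,-0.53]]' --grip '[50,50,50,50,50,50,50,50]'

```text
time: 15.0
tool_pos: [0.4468, 0.019, 0.2396]
ee_rot: [0.021, 3.141, 0.0]
contact_force: [0.9, 0.7, -2.5]
gripper_width: 0.048
grip_force: 62.6
```

>>> drive_tool --translation '[[0,0,0],[0,0,0],[0,0,0],[0,0,0],[0,0,0],[0,0,0],[0,0,0],[0,0,0]]' --rotation '[[0,-0.58,0],[0,-0.58,0],[0,-0.58,0],[0,-0.58,0],[0,-0.58,0],[0,-0.58,0],[0,-0.59,0],[0,0,0]]' --grip '[50,50,50,50,50,50,50,50]'

```text
time: 15.8
tool_pos: [0.442, 0.0138, 0.2334]
ee_rot: [0.018, 2.704, -0.034]
contact_force: [0.9, -0.6, -1.6]
gripper_width: 0.0484
grip_force: 62.6
```

```bash
python3 - <<'E'
from st import *
s,T=st(); print(s["joint_positions"].round(2)); print(T.round(4)); to([450,-140,215],s,T)
E
```

```text
t 15.8 pos [442.   13.8 233.4] yaw_y 88.97 z [ 0.4236 -0.0269 -0.9054] F [ 0.9 -0.6 -1.6] w 48.4 62.6
[-0.22  0.12  0.01  2.49  0.84  0.16  0.53]
[[-0.9057  0.018   0.4236]
 [ 0.0073  0.9996 -0.0269]
 [-0.424  -0.0213 -0.9054]]
tool mm [  -0.5 -153.2   24.2] scaled [-0.003 -1.022  0.161]
```

>>> drive_tool --translation '[[-0.036,-0.181,0.031],[-0.036,-0.181,0.031],[-0.036,-0.181,0.031],[-0.036,-0.181,0.031],[-0.036,-0.181,0.031],[-0.036,-0.181,0.031],[0,0,0],[0,0,0]]' --rotation '[[0,0,0],[0,0,0],[0,0,0],[0,0,0],[0,0,0],[0,0,0],[0,0,0],[0,0,0]]' --grip '[50,50,50,50,50,50,50,50]'

```text
time: 16.6
tool_pos: [0.4807, -0.1511, 0.2253]
ee_rot: [0.027, 2.703, -0.036]
contact_force: [-0.5, 0.3, -1.5]
gripper_width: 0.0485
grip_force: 62.7
```

```bash
cat >> bed.py <<'E'
def target(yaw=-.9,tilt=35):   # bed frame: x up slope, yaw deg about world z; tool frame y=bed y,z=-n
    B=R.from_euler("ZY",[yaw,-tilt],degrees=True).as_matrix()
    return B, np.c_[-B[:,0],B[:,1],-B[:,2]]
def turn(T,G): print("turn scaled",(R.from_matrix(T.T@G).as_rotvec()/.15).round(3))
E
python3 - <<'E'
from bed import *
s,T=st(); print(s["joint_positions"].round(2)); B,G=target(); turn(T,G); to([475,-150,190],s,T)
E
```

```text
t 16.6 pos [ 480.7 -151.1  225.3] yaw_y 88.6 z [ 0.4236 -0.0295 -0.9054] F [-0.5  0.3 -1.5] w 48.5 62.7
[ 0.71  0.25 -0.53  2.36  0.44  0.14  1.36]
turn scaled [-0.151 -1.152  0.02 ]
tool mm [20.1  1.7 29.6] scaled [0.134 0.011 0.197]
```

>>> drive_tool --translation '[[0,0,0],[0,0,0],[0,0,0],[0,0,0],[0,0,0],[0,0,0],[0,0,0],[0,0,0]]' --rotation '[[-0.038,-0.288,0.005],[-0.038,-0.288,0.005],[-0.038,-0.288,0.005],[-0.038,-0.288,0.005],[0,0,0],[0,0,0],[0,0,0],[0,0,0]]' --grip '[50,50,50,50,50,50,50,50]'

```text
time: 17.4
tool_pos: [0.4762, -0.1511, 0.2215]
ee_rot: [0.017, 2.645, -0.029]
contact_force: [-0.2, 0.2, -2.5]
gripper_width: 0.0483
grip_force: 62.9
```

```bash
python3 - <<'E'
from bed import *
s,T=st(); print(s["joint_positions"].round(2)); B,G=target(); turn(T,G); to([475,-150,190],s,T)
p=vision.capture("wrist"); save(p,"w6.png"); c=cloud(p); np.savez("w6.npz",c=c)
P,Q,n=fit(c,([410,-220,75],[570,-60,165]))
E
```

```text
t 17.4 pos [ 476.2 -151.1  221.5] yaw_y 88.99 z [ 0.4764 -0.024  -0.8789] F [-0.2  0.2 -2.5] w 48.3 62.9
[ 0.9   0.29 -0.73  2.41  1.32  0.1   0.51]
turn scaled [-0.107 -0.759  0.052]
tool mm [16.1  1.6 27.1] scaled [0.107 0.011 0.181]
inliers 4262 of 7713 n [-0.573  0.018  0.819] tilt 35.0 dir -1.8 mean [ 478.  -152.6  119.1]
```

View pics/w6.png

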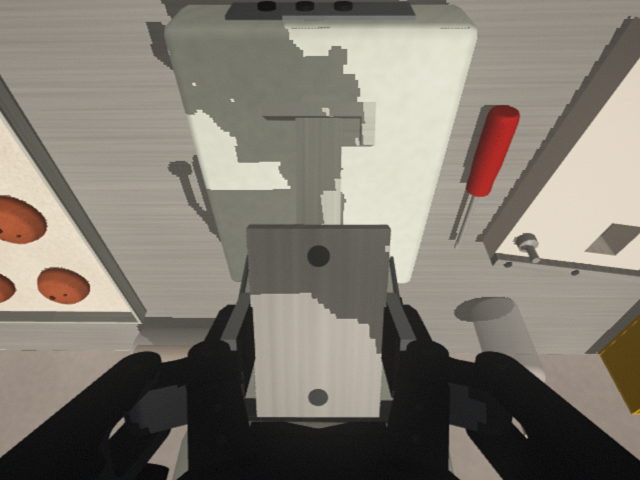

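The wrist view shows the plate squarely held and the bed below it: pad around (318,170), ledge at (313,117), lower side stop at (368,125).

```bash
python3 - <<'E'
from bed import *
c=np.load("w6.npz")["c"]
P,Q,n=fit(c,([410,-220,75],[570,-60,160]))
z=c[...,2]; 
for lo,hi in((.055,.064),):
    k=(c[...,0]>.38)&(c[...,0]<.56)&(c[...,1]>-.27)&(c[...,1]<-.03)&(z>lo)&(z<hi); q=c[k]*1000; print("base z",np.median(q[:,2]))
    xs=range(430,530,20); e=[(x,np.percentile(q[abs(q[:,0]-x)<5][:,1],[1,99])) for x in xs]
    E=np.array([[x,*v] for x,v in e]); print(E.round(1), np.degrees(np.arctan(np.polyfit(E[:,0],E[:,1:],1)[0])))
B,G=target(-1.2); o=np.array([483.5,-150,123.]); h=np.median((Q-o)@B[:,2]); print("plane height rel o",h); o=o+h*B[:,2]
L=(P-o)@B
def rng(m,ax,t):
    q=L[m][:,ax]; print(t,len(q),np.percentile(q,[2,50,98]).round(1) if len(q) else "")
pad=abs(L[:,2])<1.2
for x in range(-36,20,8): rng(pad&(abs(L[:,0]-x)<3),1,f"pad y @x{x}")
for y in(-12,-6,0,6): rng(pad&(abs(L[:,1]-y)<3),0,f"pad x @y{y}")
up=(L[:,2]>4)&(L[:,2]<9.5)
for y in range(-32,36,6): rng(up&(abs(L[:,1]-y)<3)&(L[:,0]<-25),0,f"ledge x @y{y}")
for x in range(-45,45,6): rng(up&(abs(L[:,0]-x)<3)&(L[:,1]>18),1,f"stop y @x{x}")
print("o",o)
E
```

```text
inliers 4262 of 7713 n [-0.573  0.018  0.819] tilt 35.0 dir -1.8 mean [ 478.  -152.6  119.1]
base z 59.277899509134315
[[ 430.  -247.7  -56.7]
 [ 450.  -247.8  -57. ]
 [ 470.  -249.1  -56.4]
 [ 490.  -249.1  -57.1]
 [ 510.  -249.2  -57.4]] [-1.22042557 -0.41073364]
plane height rel o -0.04434855744661065
pad y @x-36 384 [-17.1  -2.4  18.7]
pad y @x-28 477 [-16.8  -2.   19.3]
pad y @x-20 433 [-17.   -3.1  13. ]
pad y @x-12 436 [-17.   -3.3  10.1]
pad y @x-4 423 [-16.8  -2.8  10.4]
pad y @x4 399 [-16.4  -2.2  10.8]
pad y @x12 376 [-16.4  -2.6  10.3]
pad x @y-12 932 [-36.1  -7.6  25.9]
pad x @y-6 968 [-36.2  -5.9  25.9]
pad x @y0 964 [-36.2  -6.6  25.8]
pad x @y6 965 [-36.3  -6.7  25.6]
ledge x @y-32 155 [-44.9 -41.  -37.3]
ledge x @y-26 152 [-45.  -41.  -37.3]
ledge x @y-20 161 [-45.1 -41.2 -37.4]
ledge x @y-14 146 [-45.1 -41.2 -37.4]
ledge x @y-8 152 [-45.2 -41.3 -37.5]
ledge x @y-2 161 [-45.3 -41.3 -37.6]
ledge x @y4 148 [-45.2 -41.4 -37.6]
ledge x @y10 161 [-45.3 -41.5 -37.6]
ledge x @y16 150 [-45.4 -41.4 -37.6]
ledge x @y22 286 [-45.4 -37.8 -25.8]
ledge x @y28 297 [-45.4 -35.5 -25.5]
ledge x @y34 0 
stop y @x-45 134 [18.4 23.8 29.6]
stop y @x-39 204 [18.2 24.  29.3]
stop y @x-33 142 [21.7 25.6 29.5]
stop y @x-27 159 [21.8 25.5 29.7]
stop y @x-21 55 [21.7 25.1 29.3]
stop y @x-15 0 
stop y @x-9 0 
stop y @x-3 0 
stop y @x3 0 
stop y @x9 0 
stop y @x15 0 
stop y @x21 0 
stop y @x27 0 
stop y @x33 0 
stop y @x39 0 
o [ 483.52543171 -150.00053272  122.96367179]
```

```bash
cat >> bed.py <<'E'
PL=np.array([484.0,-153.2,127.0])
def plate_in_tool(p,s,T):
    L=(cloud(p)-s["tool_pos"])@T*1000
    m=(p["depth"]>.05)&(abs(L[...,0])<45)&(abs(L[...,1])<23)&(L[...,2]>-26)&(L[...,2]<-10)
    q=L[m]; zt=np.median(q[:,2]); A=np.c_[q[:,:2],np.ones(len(q))]; k=abs(q[:,2]-zt)<4
    co=np.linalg.lstsq(A[k],q[k,2],rcond=None)[0]; q=q[k]
    m2=(p["depth"]>.05)&(abs(L[...,2]-zt)<3)&(L[...,0]>20)&(L[...,0]<36)&(abs(L[...,1])<35); 
    print("plate in tool: x",np.percentile(q[:,0],[.5,99.5]).round(1),"y at free end",np.percentile(L[m2][:,1],[1,99]).round(1),"ztop",zt.round(1),"slopes deg",np.degrees(co[:2]).round(2))
    for u in(-18,18):
        e=q[abs(q[:,1]-u)<3][:,0]; print(" end x @y",u,np.percentile(e,99.5).round(1))
def goal(d,off,s,T,yaw=-.7):
    B,G=target(yaw); turn(T,G)
    cur=s["tool_pos"]*1000+T@off; print("plate centre in bed_place frame",((cur-PL)@B).round(1))
    t=PL+B@np.array(d,float)-G@off; print("tcp goal",t.round(1)); to(t,s,T)
E
python3 - <<'E'
from bed import *
s,T=st(); p=vision.capture("wrist"); plate_in_tool(p,s,T)
goal([4,-3,20],np.array([.5,.3,-15]),s,T)
E
```

```text
t 17.45 pos [ 476.1 -151.2  221.5] yaw_y 88.98 z [ 0.4764 -0.024  -0.8789] F [-0.5 -0.8 -2.4] w 48.2 62.9
plate in tool: x [-38.4  41.1] y at free end [-24.5  24.3] ztop -18.0 slopes deg [ 0.13 -0.09]
 end x @y -18 41.1
 end x @y 18 40.9
turn scaled [-0.12  -0.759  0.031]
plate centre in bed_place frame [48.9  2.5 96.9]
tcp goal [ 484.8 -156.5  133.7]
tool mm [34.2 -3.6 81.4] scaled [ 0.228 -0.024  0.543]
```

>>> drive_tool --translation '[[0.038,-0.004,0.09],[0.038,-0.004,0.09],[0.038,-0.004,0.09],[0.038,-0.004,0.09],[0.038,-0.004,0.09],[0.038,-0.004,0.09],[0,0,0],[0,0,0]]' --rotation '[[0,0,0],[0,0,0],[0,0,0],[0,0,0],[0,0,0],[0,0,0],[-0.06,-0.38,0.015],[-0.06,-0.38,0.015]]' --grip '[50,50,50,50,50,50,50,50]'

```text
time: 18.3
tool_pos: [0.4839, -0.1577, 0.1432]
ee_rot: [0.015, 2.534, -0.008]
contact_force: [-0.8, 1.6, -5.2]
gripper_width: 0.0487
grip_force: 63.0
```

```bash
cat > g.py <<'E'
from bed import *
s,T=st(); print(s["joint_positions"].round(2)); goal([float(v) for v in sys.argv[1:4]],np.array([1.,0,-15]),s,T)
E
python3 g.py 4 -3 8
```

```text
t 18.3 pos [ 483.9 -157.7  143.2] yaw_y 89.28 z [ 0.5704 -0.0091 -0.8213] F [-0.8  1.6 -5.2] w 48.7 63.0
[ 1.17  0.72 -1.17  2.51  2.21  0.6  -0.24]
turn scaled [-0.014 -0.025  0.006]
plate centre in bed_place frame [ 8.4 -4.5 28.3]
tcp goal [ 492.1 -156.3  124.1]
tool mm [ 4.2  1.5 20.3] scaled [0.028 0.01  0.135]
```

>>> drive_tool --translation '[[0.007,0.003,0.02],[0.007,0.003,0.02],[0.007,0.003,0.02],[0.007,0,0.02],[0,0,0],[0,0,0],[0,0,0],[0,0,0]]' --rotation '[[-0.014,-0.025,0.006],[0,0,0],[0,0,0],[0,0,0],[0,0,0],[0,0,0],[0,0,0],[0,0,0]]' --grip '[50,50,50,50,50,50,50,50]'

```text
time: 19.1
tool_pos: [0.4874, -0.1567, 0.1312]
ee_rot: [0.016, 2.533, -0.005]
contact_force: [0.1, -0.4, -2.3]
gripper_width: 0.048
grip_force: 63.1
```

```bash
python3 g.py 4 -3 3; python3 - <<'E'
from bed import *
s,T=st(); p=vision.capture("wrist"); save(p,"w7.png"); plate_in_tool(p,s,T)
c=cloud(p); B,G=target(-.7); L=(c.reshape(-1,3)*1000-PL)@B
up=(L[:,2]>1)&(L[:,2]<6.5)
for y in(-36,-32,-28,33): 
    q=L[up&(abs(L[:,1]-y)<3)&(abs(L[:,0]+42)<10)][:,0]; print("ledge",y,len(q),np.percentile(q,[2,98]).round(1) if len(q)>5 else "")
for x in(-36,-32,-28,32,36):
    q=L[up&(abs(L[:,0]-x)<3)&(abs(L[:,1]-29)<9)][:,1]; print("stop",x,len(q),np.percentile(q,[2,98]).round(1) if len(q)>5 else "")
E
```

```text
t 19.1 pos [ 487.4 -156.7  131.2] yaw_y 89.3 z [ 0.5719 -0.0068 -0.8203] F [ 0.1 -0.4 -2.3] w 48.0 63.1
[ 1.19  0.82 -1.24  2.51  2.16  0.7  -0.18]
turn scaled [ 0.001 -0.013 -0.001]
plate centre in bed_place frame [ 4.2 -3.5 16.5]
tcp goal [ 494.9 -156.3  120. ]
tool mm [ 0.2  0.5 13.5] scaled [0.001 0.003 0.09 ]
t 19.1 pos [ 487.4 -156.7  131.2] yaw_y 89.3 z [ 0.5719 -0.0068 -0.8203] F [ 0.1 -0.4 -2.3] w 48.0 63.1
plate in tool: x [-38.1  41.2] y at free end [-24.6  24.2] ztop -18.0 slopes deg [ 0.13 -0.08]
 end x @y -18 41.2
 end x @y 18 41.1
ledge -36 2 
ledge -32 238 [-48.4 -40.4]
ledge -28 372 [-48.4 -40.4]
ledge 33 359 [-48.4 -32.3]
stop -36 350 [25. 33.]
stop -32 337 [25.  32.9]
stop -28 334 [25.  32.9]
stop 32 8 [24.9 25.2]
stop 36 42 [24.9 26.3]
```

View pics/w7.png

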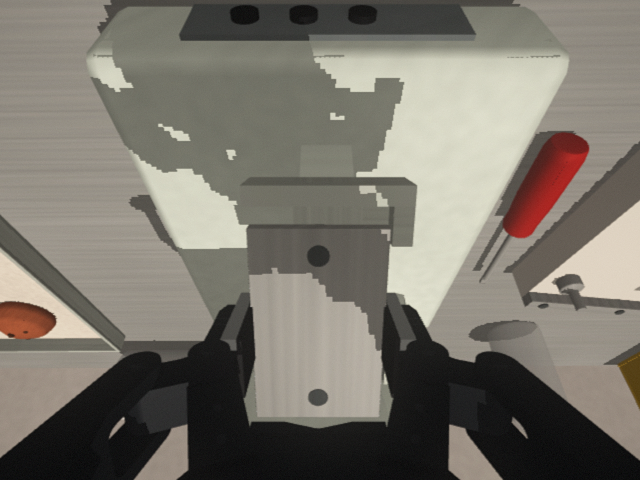

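The plate now hangs square above the bed, with the ledge at (330,180) and the lower stop at (403,215). Both measure within 0.5 mm of the estimate, so I go down.

>>> drive_tool --translation '[[0,0.003,0.015],[0,0,0.015],[0,0,0.015],[0,0,0.015],[0,0,0],[0,0,0],[0,0,0],[0,0,0]]' --rotation '[[0,0,0],[0,0,0],[0,0,0],[0,0,0],[0,0,0],[0,0,0],[0,0,0],[0,0,0]]' --grip '[50,50,50,50,50,50,50,50]'

```text
time: 19.95
tool_pos: [0.4924, -0.1563, 0.1236]
ee_rot: [0.016, 2.533, -0.004]
contact_force: [0.3, 0.0, -2.6]
gripper_width: 0.0483
grip_force: 63.1
```

```bash
python3 g.py 2 -2 1
```

```text
t 19.95 pos [ 492.4 -156.3  123.6] yaw_y 89.28 z [ 0.5718 -0.0062 -0.8204] F [ 0.3  0.  -2.6] w 48.3 63.1
[ 1.18  0.84 -1.23  2.5   2.17  0.72 -0.18]
turn scaled [ 0.005 -0.014 -0.007]
plate centre in bed_place frame [ 4.  -3.   7.3]
tcp goal [ 494.5 -155.3  117.3]
tool mm [1.9 1.  6.4] scaled [0.013 0.007 0.042]
```

>>> drive_tool --translation '[[0.006,0.007,0.01],[0.006,0,0.01],[0,0,0.01],[0,0,0.01],[0,0,0],[0,0,0.004],[0,0,0],[0,0,0]]' --rotation '[[0,-0.014,0],[0,0,0],[0,0,0],[0,0,0],[0,0,0],[0,0,0],[0,0,0],[0,0,0]]' --grip '[50,50,50,50,50,50,50,50]'

```text
time: 20.75
tool_pos: [0.4948, -0.1553, 0.1171]
ee_rot: [0.016, 2.531, -0.004]
contact_force: [0.1, -0.1, -1.7]
gripper_width: 0.0483
grip_force: 63.1
```

```bash
python3 g.py 0 0 0
```

```text
t 20.75 pos [ 494.8 -155.3  117.1] yaw_y 89.28 z [ 0.5735 -0.0062 -0.8192] F [ 0.1 -0.1 -1.7] w 48.3 63.1
[ 1.17  0.86 -1.23  2.5   2.19  0.74 -0.18]
turn scaled [ 0.005 -0.    -0.006]
plate centre in bed_place frame [ 2.2 -2.   0.7]
tcp goal [ 493.4 -153.3  115.3]
tool mm [2.2 1.9 0.7] scaled [0.015 0.013 0.005]
```

Now I slide it down to the ledge, then sideways to the stops, then down onto the bed.

>>> drive_tool --translation '[[0.005,0.005,0],[0.005,0.004,0],[0,0,0],[0.004,0,0],[0,0.003,0.003],[0,0,0],[0,0,0],[0,0,0]]' --rotation '[[0,0,0],[0,0,0],[0,0,0],[0,0,0],[0,0,0],[0,0,0],[0,0,0],[0,0,0]]' --grip '[50,50,50,50,50,50,50,50]'

```text
time: 21.55
tool_pos: [0.4933, -0.1535, 0.1155]
ee_rot: [0.016, 2.531, -0.003]
contact_force: [-0.3, 0.6, -2.0]
gripper_width: 0.0483
grip_force: 63.1
```

```bash
python3 g.py 0 0 0; python3 -c "
from st import *
s,T=st(); print('F tool',(T.T@s['contact_force']).round(1))"
```

```text
t 21.55 pos [ 493.3 -153.5  115.5] yaw_y 89.28 z [ 0.5735 -0.0062 -0.8192] F [-0.3  0.6 -2. ] w 48.3 63.1
[ 1.17  0.88 -1.25  2.51  2.18  0.77 -0.17]
turn scaled [ 0.006 -0.    -0.007]
plate centre in bed_place frame [ 0.  -0.2  0.2]
tcp goal [ 493.4 -153.3  115.3]
tool mm [0.  0.2 0.2] scaled [0.    0.001 0.002]
t 21.55 pos [ 493.3 -153.5  115.5] yaw_y 89.28 z [ 0.5735 -0.0062 -0.8192] F [-0.3  0.6 -2. ] w 48.3 63.1
F tool [1.4 0.6 1.5]
```

>>> drive_tool --translation '[[0.003,0,0],[0,0.003,0],[0,0,0.003],[0,0,0],[0,0,0],[0,0,0],[0,0,0],[0,0,0]]' --rotation '[[0,0,0],[0,0,0],[0,0,0],[0,0,0],[0,0,0],[0,0,0],[0,0,0],[0,0,0]]' --grip '[50,50,50,50,50,50,50,50]'

```text
time: 22.35
tool_pos: [0.4934, -0.1531, 0.1151]
ee_rot: [0.016, 2.531, -0.004]
contact_force: [-5.2, -0.2, 5.1]
gripper_width: 0.0486
grip_force: 63.9
```

```bash
python3 g.py 0 0 0; python3 -c "
from st import *
s,T=st(); print('F tool',(T.T@s['contact_force']).round(1))"
```

```text
t 22.35 pos [ 493.4 -153.1  115.1] yaw_y 89.29 z [ 0.5734 -0.0063 -0.8193] F [-5.2 -0.2  5.1] w 48.6 63.9
[ 1.18  0.9  -1.27  2.51  2.16  0.79 -0.16]
turn scaled [ 0.005 -0.002 -0.005]
plate centre in bed_place frame [-0.1  0.2 -0.1]
tcp goal [ 493.4 -153.3  115.3]
tool mm [-0.1 -0.2 -0.1] scaled [-0.001 -0.001 -0.001]
t 22.35 pos [ 493.4 -153.1  115.1] yaw_y 89.29 z [ 0.5734 -0.0063 -0.8193] F [-5.2 -0.2  5.1] w 48.6 63.9
F tool [ 1.3 -0.3 -7.1]
```

>>> drive_tool --translation '[[0,0,0],[0,0,0],[0,0,0],[0,0,0],[0,0,0],[0,0,0],[0,0,0],[0,0,0]]' --rotation '[[0,0,0],[0,0,0],[0,0,0],[0,0,0],[0,0,0],[0,0,0],[0,0,0],[0,0,0]]' --grip '[56,60,65,70,75,75,75,75]'

```text
time: 23.15
tool_pos: [0.4936, -0.1532, 0.115]
ee_rot: [0.016, 2.531, -0.003]
contact_force: [0.7, -0.2, -0.4]
gripper_width: 0.0639
grip_force: 0.0
```

```bash
cat > fin.py <<'E'
from bed import *
s,T=st(); print(s["joint_positions"].round(2))
p=vision.capture("wrist"); save(p,sys.argv[1]); c=cloud(p); B,G=target(-.7); L=(c.reshape(-1,3)*1000-PL)@B
m=(abs(L[:,0])<46)&(abs(L[:,1])<22)&(abs(L[:,2]-3)<1.8); q=L[m]; print("top z",np.median(q[:,2]).round(2))
co=np.linalg.lstsq(np.c_[q[:,:2],np.ones(len(q))],q[:,2],rcond=None)[0]; print("slope deg",np.degrees(co[:2]).round(2),"x",np.percentile(q[:,0],[.5,99.5]).round(1))
for x in(-34,-28,28,34):
    e=L[(abs(L[:,0]-x)<3)&(abs(L[:,2]-3)<1.5)&(abs(L[:,1])<32)][:,1]
    if len(e)>5: print("y edges @x",x,np.percentile(e,[1,99]).round(1))
up=(L[:,2]>3.8)&(L[:,2]<6.5)
e=L[up&(abs(L[:,0]+43)<8)&(abs(L[:,1])<20)][:,0]; print("ledge",np.percentile(e,[2,98]).round(1) if len(e)>5 else "")
e=L[up&(abs(L[:,0]+32)<6)&(abs(L[:,1]-28)<8)][:,1]; print("stop",np.percentile(e,[2,98]).round(1) if len(e)>5 else "")
E
python3 fin.py w8.png
```

```text
t 23.15 pos [ 493.6 -153.2  115. ] yaw_y 89.29 z [ 0.5733 -0.006  -0.8193] F [ 0.7 -0.2 -0.4] w 63.9 0.0
[ 1.18  0.9  -1.27  2.51  2.16  0.79 -0.16]
top z 3.03
slope deg [-0.26  0.06] x [-45.2  38.8]
y edges @x -34 [-24.4  29.5]
y edges @x -28 [-24.4  29.4]
y edges @x 28 [-24.4  31.1]
y edges @x 34 [-24.5  28.9]
ledge [-48.4 -37.1]
stop [22.3 32.9]
```

>>> drive_tool --translation '[[0,0,-0.02],[0,0,-0.03],[0,0,-0.05],[0,0,-0.05],[0,0,-0.05],[0,0,-0.05],[0,0,-0.05],[0,0,0]]' --rotation '[[0,0,0],[0,0,0],[0,0,0],[0,0,0],[0,0,0],[0,0,0],[0,0,0],[0,0,0]]' --grip '[75,75,75,75,75,75,75,75]'

```text
time: 24.0
tool_pos: [0.4765, -0.1579, 0.1557]
ee_rot: [0.015, 2.537, -0.002]
contact_force: [0.1, -0.3, -0.7]
gripper_width: 0.0642
grip_force: 0.0
```

```bash
python3 fin.py w9.png
```

```text
t 24.0 pos [ 476.5 -157.9  155.7] yaw_y 89.38 z [ 0.5682 -0.0045 -0.8229] F [ 0.1 -0.3 -0.7] w 64.2 0.0
[ 1.24  0.73 -1.27  2.51  2.1   0.61 -0.14]
top z 3.04
slope deg [-0.23  0.07] x [-45.   39.2]
y edges @x -34 [-24.4  29. ]
y edges @x -28 [-24.3  28. ]
y edges @x 28 [-24.3  30.1]
y edges @x 34 [-24.4  30. ]
ledge [-48.1 -36.2]
stop [21.6 33. ]
```

View pics/w9.png

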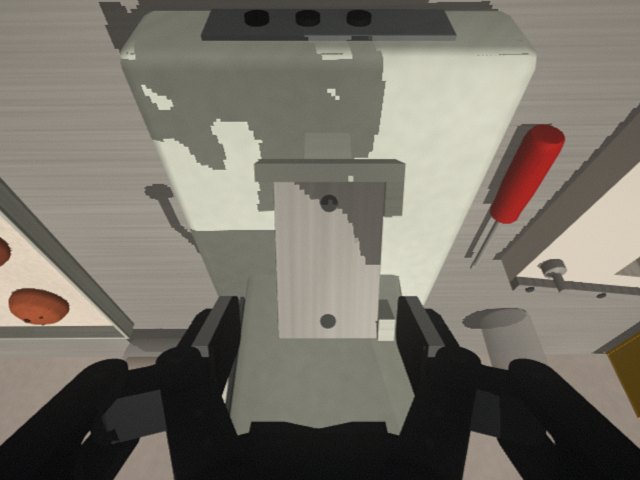

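The plate lies flat on the bed, its foot at the ledge (330,180) and its right edge against both stops (385,215 and 385,330). Its upper end measures about 39 mm, which fits, and the gripper is clear.

```bash
python3 -c "
from cell import bot
print(bot.sign_off())"
```

```text
the job is handed in; nothing more can be done
None
```

The plate was set home in the board's corner, then lifted by the middle of its long edges and laid on the sealer's bed against the ledge and side stops. I let go of it and handed the job in at about 24 s; the hand-in returned no verdict.

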